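# Walk the stone tray up to its stop bar

## Task

The heavy tray of stones belongs with its back edge flush along the stop bar on the worktop, between the bar's ends. Walk it there over the worktop by pushing its two corner posts in turn, the post nearer the robot first and each post at least twice, never letting it turn more than 25 degrees out of square with the bar and never lifting it, and bring it up to the bar gently. Do not touch the glass pane between the posts or the stones, and leave the other things where they are.

Things in the scene. Friction and masses are not known exactly. Their poses are not given: they have to be found in the camera images.
- tray: Heavy brown wooden tray (0.95 kg) with three stones fixed in it: 132 mm wide (its y), 100 deep (its x), walls 40 high, stones up to 55. Too wide to grip. Origin: centre of its underside. Its x axis points the way it must go, to the stop bar (robot's left, about world +y), its y axis towards the robot. A 2 to 10 N push slides it; it stops when let go; a push on one post turns it too.
- near_post: The tray's square post at the corner nearer the robot, on the edge away from the stop bar: 22 x 22 mm, top 63 mm above the worktop. Origin on the post's axis, 14 mm above the worktop, at x -39, y +55 mm in the tray's frame; the face to push lies 11 mm further towards the tray's -x (at x -50 mm).
- far_post: The same post at the corner farther from the robot, at x -39, y -55 mm in the tray's frame; the face to push is at x = -50 mm.
- pane: Glass pane between the posts, 88 mm long, 14 to 40 mm above the worktop, its face set back 15 mm from the push faces of the posts. Not to be touched. Origin: middle of its lower edge.
- stone_a: Grey stone in the tray, on the far side. Not to be touched.
- stone_b: Brown stone in the middle of the tray. Not to be touched.
- stone_c: Pale stone in the tray, on the near side. Not to be touched.
- back_near (a point): Corner of the tray's back edge (the edge that goes to the bar) nearer the robot, at x +50, y +66 mm in the tray's frame, at worktop height.
- back_far (a point): The other corner of the tray's back edge, at x +50, y -66 mm in the tray's frame.
- stop_bar: Fixed aluminium angle bar with a thin black rubber facing, 180 mm long (its y), 32 mm high, fixed to the worktop; the flange with screws lies on the side away from the tray. Its x axis points from the tray to the bar, square to the bar: the way to push.
- stop_face (a point): Middle of the bar's face that the tray's back edge must meet, at worktop height; axes as the bar's, so the face is the plane x = 0 of this frame and the tray is on its -x side. The tray starts 80 to 120 mm short of it.
- beaker: White beaker with a stirring rod, 78 mm wide, 105 mm high, standing beyond the bar. A bystander.
- tape_roll: Roll of tape lying flat, 104 mm across, 25 mm high, on the side of the tray from which it is pushed. A bystander.
- mortar: White porcelain mortar, 98 mm wide, 63 mm high. A bystander.
- petri_dish: Clear flat dish, 91 mm wide, 14 mm high. A bystander.

How it is judged:
By the outcome, as a careful person would: the job done as asked, in the order asked, and still so for the second after the job is handed in, with the robot touching nothing.
It also fails if it takes over 58 s, if anything falls off the work surface, if the arm or the gripper's body presses on something with over 40 N, if the wrist force passes 120 N, or if a joint passes its speed limit or range.

## Robot

A 7-joint arm with a two-finger parallel gripper is mounted at the origin on a cart in front of the work surface, level with it; the furniture and walls round the work are solid. World frame = base frame: x ahead of the robot, y to its left, z up, the work surface at z = 0. Lengths are in m, angles in rad, forces in N, time in s.
With the tool pointing down it reaches from about 0.4 to 0.875 m from the base axis. Payload 19.3 kg.
Tool frame: the origin (TCP) lies on the centre line of the jaws, within the pads' length; the fingertips stand 8 mm ahead of it and the grasp point (between the pads) lies 11 mm behind it; z points along the fingers, y is the line along which they close (so a half turn about z gives the same grasp; the last joint's range is limited). The gripper opens to 85 mm and grips with 20 to 120 N. Pads are 22 mm wide; open, the fingers measure 114 mm over their backs; the gripper's body (76 mm by 85 mm) begins 54 mm behind the grasp point. The pads swing forward as they close: fully open they stand 13 mm farther back than shut.
Start: joints at [-1.197, 0.521, -0.036, 1.599, 0.021, 1.021, -0.113], TCP at [0.268, 0.564, 0.207] pointing down, gripper open.
Joint ranges: [-2.91, 2.91], [-0.3, 2.13], [-1.5, 1.42], [0.17, 2.43], [-1.26, 4.41], [0.16, 1.93], [-2.52, 2.52]. Speed limits (rad/s): [1.89, 1.89, 2.39, 2.39, 3.01, 3.01, 3.01].

## Interface

Orientations are given as [roll, pitch, yaw] about the fixed x, y, z axes, in that order (R = Rz(yaw) Ry(pitch) Rx(roll)).
In Python, from workcell import status, grab_frame, camera_params, bot, search_frame, silhouettes gives the robot as it stands.
- The arm moves only by the shell command python3 -m creep 'ROWS' [FORCE]. ROWS is JSON, a list of rows, each a list of 5 numbers: the shift along the tool's x, y, z in units of 60 mm (1.0 is 60 mm), then the turn about the tool's z in units of 8 degrees (1.0 is 8 degrees), then the opening, from 0 (shut) to 1 (fully open). In form: [[x, y, z, twist, hand], ...]. A call has 1 to 5 rows; each row is the pose to reach, as a shift and turn from the pose commanded when the call began, along the tool's axes at that moment; what a row does not reach only later rows make up. A row lasts 1/8 s, in which the tool goes at most 62.5 mm and 10.7 degrees, less where a joint would pass 70% of its speed; a pose out of reach is approached as far as the arm can. A call with a gripper value outside its range is refused whole. The fingers move at their own pace and stop on an object; FORCE is the grip in N (left out, the last holds). Time passes only in rows, so rows that repeat a pose let the fingers close. It gives the time, the measured TCP pose, the force, the opening and the grip force at its end, in the units of the state.
- status.observe(): the state, without advancing time (a new reading comes with each control period).
- grab_frame(name): name is "scene" or "top" or "wrist"; returns the picture (480x640x3 uint8, blue, green, red); there is no depth.
- camera_params(name): a dict with "K" (3x3 intrinsics, pixels), "rvec" (rotation vector, rad) and "tvec" (3), from world to camera coordinates, as OpenCV has them; the wrist camera has in their place "tool_from_camera" (4x4, takes a point from camera to tool coordinates, whose origin is the TCP and whose axes are the flange's). Camera axes: x right, y down, z forward; pixel columns grow to the right and rows downward; lengths in m; the calibration is good to about 2 mm. A picture is of the moment at which its call begins: read the wrist's pose just before it. camera_params takes no time and is no camera call.
- bot.job_done(): hands the job in; it is judged then, once.
Trained networks look in the newest picture that a camera, given by its name, has taken for a name from the list of things; names that differ only in an ending like _2 or _b are one class to them, and where a whole thing is asked for, a point or a joint stands for the part that bears it (a point fixed in the world has none). Each returns a list of dicts, best first, with "p" (0 to 1); they miss things now and then, are a little off and sometimes report something else, mostly with a low value. They report only what shows in the picture. A call takes as long as a camera call.
- search_frame(camera, name): "extent" ([left, top, right, bottom] as shares, 0 to 1, of the picture: columns of its width, rows of its height, round what is visible of it).
- silhouettes(camera, name): "mask" (480x640 bool, what is visible of it) and "extent" ([left, top, right, bottom] as shares, 0 to 1, of the picture: columns of its width, rows of its height, round what is visible of it).
The state is a dict: "clock": time; "qpos": joint angles; "qd": joint speeds; "joint_efforts": joint torques, N m; "position": TCP position; "tool_rot": TCP orientation; "force": force on the tool from outside, world axes, zero at the start; "moment": the same for the moment, N m; "grip_width": finger opening in m; "finger_force": force on a finger pad.
Only numpy, scipy, OpenCV 4.12 (cv2) and the standard library are available. Lean on these libraries where they do the work, as an engineer would, in place of code of your own. Each camera call takes 0.05 s, during which the arm holds its last target. There are 200 camera calls.

## Working session

There is one attempt and no reset: what is moved stays moved. The work goes in short steps, Python scripts to look and compute and a shell command to move; the robot and the scene stay as the last step left them, time stands still between calls to the robot, and variables do not carry over. Pictures are saved under pics/ and viewed, at most 10 in all, crops included, and the job is handed in when it is done.

```bash
ls; mkdir -p pics
python3 - <<'E'
from workcell import status, grab_frame, camera_params
import cv2
s=status.observe();print({k:s[k] for k in('clock','position','tool_rot','force','grip_width')})
a=grab_frame("scene");b=grab_frame("top")
cv2.imwrite('pics/s.png',a);cv2.imwrite('pics/t.png',b)
E
```

```text
pics
{'clock': 0.0, 'position': array([0.26825726, 0.56410188, 0.20671544]), 'tool_rot': array([-3.14045084e+00,  1.05132154e-04,  2.69776020e+00]), 'force': array([-0.48841506, -0.47488933, -0.64839395]), 'grip_width': 0.08551842000835014}
```

View pics/t.png

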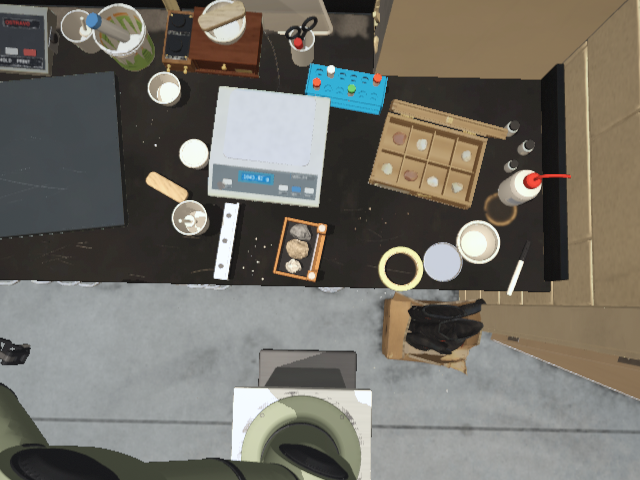

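View pics/s.png

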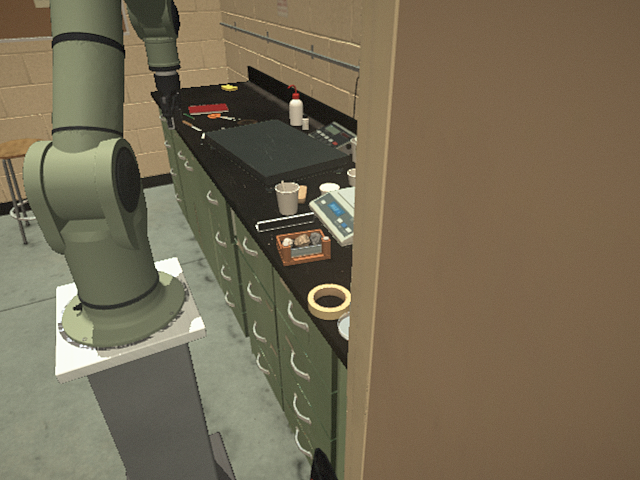

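The top view shows the tray around (300,250), its posts at (322,229) and (313,276), and the bar at (227,242). The tape roll is at (401,268). I'll zoom in and convert these to world positions.

```bash
cat > h.py <<'E'
import numpy as np, cv2
from scipy.spatial.transform import Rotation as R
from workcell import status, grab_frame, camera_params, bot, search_frame, silhouettes
def cam(name, s=None):
    c=camera_params(name); K=np.array(c['K'])
    if name=='wrist':
        T=np.eye(4); T[:3,:3]=R.from_euler('xyz',s['tool_rot']).as_matrix(); T[:3,3]=s['position']
        W=T@np.array(c['tool_from_camera']); return K,W[:3,:3],W[:3,3]
    Rm=R.from_rotvec(np.ravel(c['rvec'])).as_matrix(); return K,Rm.T,-Rm.T@np.ravel(c['tvec'])
def p2w(C,u,v,z):
    K,Rw,o=C; d=Rw@np.linalg.inv(K)@np.array([u,v,1.]); return o+d*(z-o[2])/d[2]
def w2p(C,p):
    K,Rw,o=C; q=K@(Rw.T@(np.asarray(p)-o)); return q[:2]/q[2]
E
python3 - <<'E'
from h import *
C=cam('top'); np.set_printoptions(precision=4,suppress=True); print(C[2])
for n,u,v,z in [('far',322,229,.063),('near',313,276,.063),('bar n',226,279,.032),('bar f',232,203,.032),('tape',401,268,.025)]:
    print(n,p2w(C,u,v,z))
a=cv2.imread('pics/t.png')[190:300,200:430]
cv2.imwrite('pics/tc.png',cv2.resize(a,None,fx=3.4,fy=3.4,interpolation=cv2.INTER_CUBIC))
c=camera_params('wrist');print(c['tool_from_camera'],c['K'])
E
```

```text
[ 0.3526 -0.0263  1.3888]
far [ 0.5148 -0.036   0.063 ]
near [ 0.4081 -0.0181  0.063 ]
bar n [0.3981 0.1813 0.032 ]
bar f [0.5746 0.1742 0.032 ]
tape [ 0.4328 -0.2211  0.025 ]
[[-0.0001 -0.9486 -0.3164  0.082 ]
 [ 1.      0.0002 -0.0008  0.0009]
 [ 0.0008 -0.3164  0.9486 -0.1653]
 [ 0.      0.      0.      1.    ]] [[365.8494   0.     316.9337]
 [  0.     365.8494 235.8381]
 [  0.       0.       1.    ]]
```

View pics/tc.png

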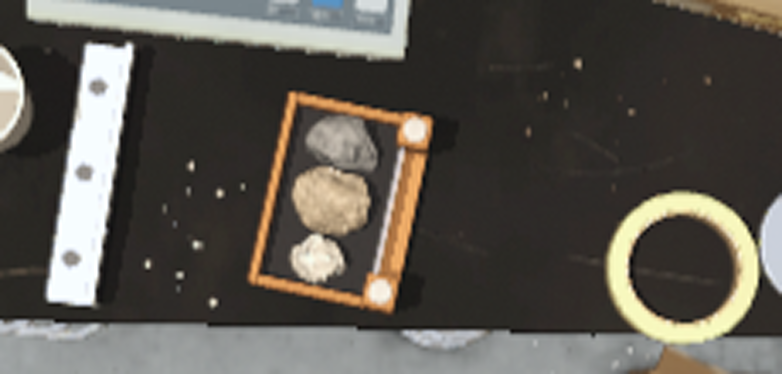

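```bash
cat >> h.py <<'E'
def frame(F0,ex):  # world->bar frame
    ex=ex/np.linalg.norm(ex); ey=np.array([-ex[1],ex[0]]); return lambda p:np.array([(np.asarray(p)[:2]-F0)@ex,(np.asarray(p)[:2]-F0)@ey])
E
python3 - <<'E'
from h import *
np.set_printoptions(precision=4,suppress=True)
C=cam('top'); P=lambda u,v,z:p2w(C,200+(u+.5)/3.4-.5,190+(v+.5)/3.4-.5,z)[:2]
bf,bn=P(132,44,.032),P(95,305,.032)
pf,pn=P(415,130,.063),P(379,290,.063)
cf,cn=P(291,93,.04),P(249,281,.04)
print('bar',bf,bn,np.linalg.norm(bf-bn),'posts',pf,pn,np.linalg.norm(pf-pn),'corners',cf,cn,np.linalg.norm(cf-cn))
d=bn-bf; ex=np.array([-d[1],d[0]]);ex*=np.sign(ex[1]);ex/=np.linalg.norm(ex)
B=frame((bf+bn)/2,ex);print('ex',ex,np.degrees(np.arctan2(ex[1],ex[0])))
for n,p in zip(['pf','pn','cf','cn'],[pf,pn,cf,cn]):print(n,B(p))
e=pn-pf;print('tray heading',np.degrees(np.arctan2(e[1],e[0]))-90, np.degrees(np.arctan2(*(cn-cf)[::-1]))-90)
E
```

```text
bar [0.5759 0.1592] [0.3973 0.1776] 0.1795297739548329 posts [ 0.5173 -0.0353] [ 0.4104 -0.0139] 0.10905212409722632 corners [0.5435 0.0492] [0.4155 0.0738] 0.13037864504021615
ex [0.1026 0.9947] 84.10917348463082
pf [-0.1995 -0.0514]
pn [-0.1891  0.0571]
cf [-0.1128 -0.0688]
cn [-0.1015  0.0611]
tray heading 78.67174177537007 79.13448055970815
```

```bash
python3 -m creep '[[-1,-0.7,0,-0.6,0],[-2,-1.4,0,-1.2,0],[-3,-2.1,0,-1.8,0],[-4,-2.8,0,-2.44,0],[-5,-3.4,0,-2.44,0]]'
```

```text
clock: 0.72
position: [0.4256, 0.2921, 0.2073]
tool_rot: [3.142, -0.0, 3.04]
force: [0.6, 0.4, 0.0]
grip_width: 0.0001
finger_force: 0.0
```

```bash
python3 -m creep '[[0,-1,0,0,0],[0,-2,0,0,0],[0,-3,0,0,0],[0,-4,0,0,0],[0.1,-5,0,0,0]]'; python3 -m creep '[[0,0,0,0,0],[0,0,0,0,0]]'
```

```text
clock: 1.35
position: [0.3877, -0.0056, 0.2074]
tool_rot: [3.141, 0.0, 3.038]
force: [0.8, -0.8, -0.1]
grip_width: 0.0002
finger_force: 0.0
clock: 1.6
position: [0.3882, -0.0035, 0.2073]
tool_rot: [3.141, 0.0, 3.038]
force: [-0.1, 0.6, 0.2]
grip_width: 0.0004
finger_force: 0.0
```

```bash
python3 -m creep '[[-0.2,-0.6,0,0,0],[-0.4,-1.16,0,0,0],[-0.4,-1.16,0,0,0]]'
python3 - <<'E'
from h import *
s=status.observe();a=grab_frame('wrist');cv2.imwrite('pics/w1.png',a)
C=cam('wrist',s)
B0=np.array([.4866,.1684]);ex=np.array([.1026,.9947]);ey=np.array([-.9947,.1026])
for x,y,z in [(-.1891,.0571,.063),(-.1995,-.0514,.063),(0,.09,.032),(0,-.09,.032)]:
    q=B0+x*ex+y*ey;print(w2p(C,[*q,z]))
E
```

```text
clock: 1.98
position: [0.4055, -0.0762, 0.2071]
tool_rot: [-3.141, -0.0, 3.037]
force: [0.3, 0.4, 0.4]
grip_width: -0.0001
finger_force: 0.0
[387.71064284 210.77789785]
[370.22630346 319.85735962]
[588.65767065 167.50489601]
[549.71797284 335.7195117 ]
```

View pics/w1.png

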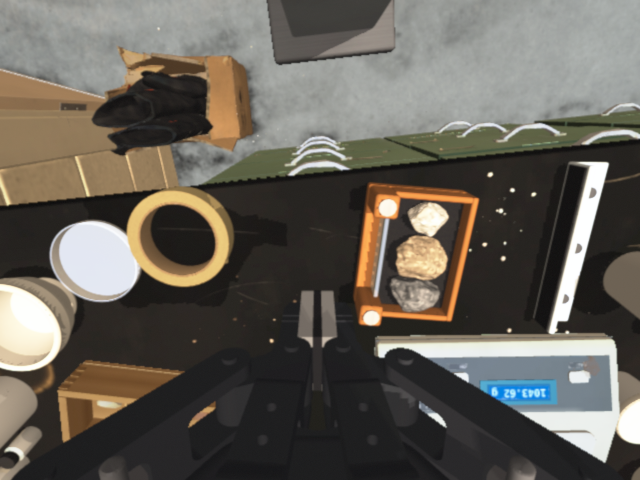

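The wrist view agrees with the prediction to within about 4 px: posts at (387,207) and (371,318), bar on the right, and the closed fingers at (317,292) clear of everything. I'll lower behind the near post.

```bash
python3 -m creep '[[0,0,0.8,0,0],[0,0,1.6,0,0],[0,0,2.3,0,0],[0,0,2.87,0,0],[0,0,2.87,0,0]]'; python3 -m creep '[[0,0.15,0,0,0],[0,0.3,0,0,0],[0,0.4,0,0,0],[0,0.5,0,0,0],[0,0.55,0,0,0]]'
```

```text
clock: 2.65
position: [0.4036, -0.0739, 0.0336]
tool_rot: [3.141, -0.004, 3.04]
force: [-0.0, -0.1, 0.0]
grip_width: 0.0
finger_force: 0.0
clock: 3.28
position: [0.4083, -0.0422, 0.0353]
tool_rot: [3.142, 0.0, 3.039]
force: [-0.2, 0.6, -0.1]
grip_width: 0.0001
finger_force: 0.0
```

```bash
python3 -m creep '[[0,0.08,0,0,0],[0,0.14,0,0,0],[0,0.2,0,0,0],[0,0.26,0,0,0],[0,0.32,0,0,0]]'; python3 -m creep '[[0,0.06,0,0,0],[0,0.12,0,0,0],[0,0.18,0,0,0]]'
```

```text
clock: 3.9
position: [0.4095, -0.0237, 0.035]
tool_rot: [-3.141, -0.001, 3.038]
force: [-3.6, -4.5, 1.0]
grip_width: -0.0002
finger_force: 2.2
clock: 4.28
position: [0.4106, -0.013, 0.035]
tool_rot: [-3.141, -0.001, 3.038]
force: [-3.9, -4.1, 0.7]
grip_width: -0.0002
finger_force: 2.1
```

```bash
python3 -m creep '[[0,-0.4,0,0,0],[0,-1,0,0,0],[-0.8,-1,0,0,0],[-1.8,-1,0,0,0],[-1.8,-1,0,0,0]]'
cat >> h.py <<'E'
B0=np.array([.4866,.1684]);EX=np.array([.1026,.9947]);EY=np.array([-.9947,.1026])
B=frame(B0,EX)
def look(name):
    s=status.observe();a=grab_frame(name);C=cam(name,s);cv2.imwrite(f'pics/l_{name}_{s["clock"]:.1f}.png',a)
    print('tcp bar',B(s['position']),'z',s['position'][2])
    for n in('near_post','far_post'):
        for r in search_frame(name,n)[:3]:
            e=np.array(r['extent'])*[640,480,640,480]
            l,t,rr,b=[int(v) for v in (e+[-4,-4,4,4])]
            l,t=max(l,0),max(t,0)
            p=a[t:b,l:rr].astype(int)
            m=((p.min(2)>185)&(p.max(2)-p.min(2)<60)).astype(np.uint8)
            k,_,st,cc=cv2.connectedComponentsWithStats(m)
            out=[(st[i,4],B(p2w(C,l+cc[i][0],t+cc[i][1],.063)).round(4).tolist()) for i in range(1,k) if st[i,4]>8]
            print(n,round(r['p'],2),e.round(0),out)
E
python3 - <<'E'
from h import *
look('wrist');look('top')
E
```

```text
clock: 4.9
position: [0.5164, -0.0836, 0.0351]
tool_rot: [3.141, 0.003, 3.039]
force: [-0.5, -0.4, -0.1]
grip_width: 0.0004
finger_force: 0.0
tcp bar [-0.24761139 -0.05548936] z 0.03507439038751687
near_post 0.6 [465.   1. 583.  65.] [(np.int32(1342), [-0.169, 0.0572]), (np.int32(76), [-0.1778, 0.0424])]
far_post 0.62 [390. 234. 470. 320.] [(np.int32(187), [-0.193, -0.0222]), (np.int32(938), [-0.1939, -0.0465])]
tcp bar [-0.24789514 -0.05061775] z 0.03480258156448485
```

```bash
python3 -m creep '[[0.05,0.15,0,0,0],[0.05,0.3,0,0,0],[0.05,0.42,0,0,0],[0.05,0.5,0,0,0],[0.05,0.58,0,0,0]]'; python3 -m creep '[[0,0.1,0,0,0],[0,0.2,0,0,0],[0,0.3,0,0,0],[0,0.4,0,0,0],[0,0.5,0,0,0]]'; python3 -m creep '[[0,0.09,0,0,0],[0,0.18,0,0,0],[0,0.25,0,0,0]]'
```

```text
clock: 5.82
position: [0.5131, -0.0484, 0.0351]
tool_rot: [-3.141, -0.0, 3.038]
force: [-1.0, -4.5, 0.5]
grip_width: -0.0001
finger_force: 2.2
clock: 6.45
position: [0.5164, -0.0184, 0.0351]
tool_rot: [-3.142, 0.0, 3.038]
force: [2.7, -4.9, -0.9]
grip_width: -0.0001
finger_force: 1.9
clock: 6.82
position: [0.5178, -0.0035, 0.0351]
tool_rot: [-3.142, -0.0, 3.039]
force: [2.7, -3.0, -1.2]
grip_width: -0.0
finger_force: 1.9
```

```bash
python3 -m creep '[[0,-0.4,0,0,0],[0,-1.2,0,0,0],[0.8,-1.2,0,0,0],[1.8,-1.2,0,0,0],[1.8,-1.2,0,0,0]]';  python3 - <<'E'
from h import *
look('wrist')
E
```

```text
clock: 7.45
position: [0.3981, -0.0637, 0.035]
tool_rot: [3.141, -0.005, 3.038]
force: [0.9, -0.4, -0.1]
grip_width: 0.0
finger_force: 0.0
tcp bar [-0.23999741  0.06424183] z 0.035042145256657435
near_post 0.92 [460. 252. 543. 331.] [(np.int32(950), [-0.1516, 0.0645]), (np.int32(18), [-0.1587, 0.0559])]
```

```bash
python3 -m creep '[[0,0.3,0,0,0],[0,0.6,0,0,0],[0,0.85,0,0,0],[0,1.0,0,0,0],[0,1.1,0,0,0]]'; python3 -m creep '[[0,0.1,0,0,0],[0,0.2,0,0,0],[0,0.3,0,0,0],[0,0.4,0,0,0],[0,0.48,0,0,0]]'; python3 -m creep '[[0,0.08,0,0,0],[0,0.1,0,0,0]]'
```

```text
clock: 8.22
position: [0.4102, 0.0017, 0.035]
tool_rot: [3.142, 0.0, 3.039]
force: [0.4, -0.5, 0.7]
grip_width: 0.0
finger_force: 0.0
clock: 8.85
position: [0.412, 0.0296, 0.035]
tool_rot: [-3.141, -0.001, 3.038]
force: [-3.5, -3.3, 0.1]
grip_width: 0.0002
finger_force: 2.2
clock: 9.1
position: [0.4127, 0.0357, 0.035]
tool_rot: [-3.141, -0.001, 3.038]
force: [-3.4, -4.4, 0.4]
grip_width: -0.0002
finger_force: 2.1
```

```bash
python3 -m creep '[[0,-0.4,0,0,0],[0,-1,0,0,0],[-0.8,-1,0,0,0],[-1.8,-1,0,0,0],[-1.8,-1,0,0,0]]';  python3 - <<'E'
from h import *
look('wrist')
E
```

```text
clock: 9.72
position: [0.5186, -0.0354, 0.0352]
tool_rot: [3.141, 0.004, 3.038]
force: [-0.3, -0.6, -0.5]
grip_width: -0.0001
finger_force: 0.0
tcp bar [-0.19940157 -0.05277357] z 0.03522308517899244
near_post 0.94 [464.   0. 579.  61.] [(np.int32(1048), [-0.1211, 0.0608]), (np.int32(100), [-0.1292, 0.0468])]
near_post 0.28 [402. 233. 482. 315.] [(np.int32(183), [-0.141, -0.0189]), (np.int32(961), [-0.1404, -0.043])]
far_post 0.59 [401. 234. 481. 315.] [(np.int32(176), [-0.1411, -0.0191]), (np.int32(961), [-0.1404, -0.043])]
far_post 0.56 [395.   1. 640. 320.] [(np.int32(1048), [-0.1211, 0.0608]), (np.int32(3605), [-0.0972, 0.0404]), (np.int32(1628), [-0.1347, 0.0163]), (np.int32(94), [-0.1087, 0.0151]), (np.int32(25), [-0.0931, 0.0147]), (np.int32(18), [-0.1179, 0.0133]), (np.int32(424), [-0.0981, 0.0051]), (np.int32(30), [-0.0882, 0.007]), (np.int32(42), [-0.1166, 0.0058]), (np.int32(30), [-0.0843, 0.0028]), (np.int32(180), [-0.0883, -0.0012]), (np.int32(13), [-0.1047, -0.0088]), (np.int32(832), [-0.0988, -0.0301]), (np.int32(44), [-0.1062, -0.0242]), (np.int32(30), [-0.0898, -0.0282]), (np.int32(961), [-0.1404, -0.043])]
```

```bash
python3 -m creep '[[0.1,0.2,0,0,0],[0.1,0.4,0,0,0],[0.1,0.52,0,0,0],[0.1,0.62,0,0,0],[0.1,0.72,0,0,0]]'; python3 -m creep '[[0,0.1,0,0,0],[0,0.2,0,0,0],[0,0.3,0,0,0],[0,0.38,0,0,0],[0,0.46,0,0,0]]'; python3 -m creep '[[0,0.05,0,0,0],[0,0.05,0,0,0]]'
```

```text
clock: 10.5
position: [0.5132, 0.0087, 0.0351]
tool_rot: [-3.141, 0.0, 3.038]
force: [1.4, -4.7, -0.7]
grip_width: -0.0
finger_force: 1.8
clock: 11.12
position: [0.5159, 0.0364, 0.0351]
tool_rot: [-3.142, -0.0, 3.038]
force: [1.8, -3.6, -0.9]
grip_width: 0.0001
finger_force: 1.9
clock: 11.38
position: [0.516, 0.0396, 0.0351]
tool_rot: [3.141, -0.0, 3.039]
force: [0.4, -0.2, 0.2]
grip_width: 0.0002
finger_force: 0.1
```

```bash
python3 -m creep '[[0,-0.4,0,0,0],[0,-0.8,0,0,0],[0.8,-0.8,0,0,0],[1.7,-0.8,0,0,0],[1.7,-0.8,0,0,0]]';  python3 - <<'E'
from h import *
look('wrist')
E
```

```text
clock: 12.0
position: [0.4057, 0.0022, 0.0351]
tool_rot: [-3.141, -0.004, 3.039]
force: [0.7, -0.2, 0.3]
grip_width: -0.0002
finger_force: 0.0
tcp bar [-0.17365953  0.06337189] z 0.03510000308565688
near_post 0.93 [415. 247. 489. 326.] [(np.int32(997), [-0.1086, 0.0658])]
near_post 0.47 [514. 406. 556. 432.] [(np.int32(92), [-0.0657, 0.0163])]
near_post 0.41 [493. 273. 577. 336.] [(np.int32(2833), [-0.0779, 0.067]), (np.int32(30), [-0.096, 0.073])]
```

```bash
python3 -m creep '[[0,0.3,0,0,0],[0,0.55,0,0,0],[0,0.68,0,0,0],[0,0.74,0,0,0],[0,0.79,0,0,0]]'; python3 -m creep '[[0,0.05,0,0,0],[0,0.1,0,0,0],[0,0.14,0,0,0],[0,0.16,0,0,0]]'
```

```text
clock: 12.78
position: [0.4148, 0.0488, 0.0351]
tool_rot: [-3.141, 0.0, 3.038]
force: [-0.6, -0.5, -0.2]
grip_width: 0.0002
finger_force: 0.8
clock: 13.28
position: [0.4149, 0.058, 0.035]
tool_rot: [-3.141, -0.001, 3.038]
force: [-3.1, -5.4, 0.4]
grip_width: -0.0001
finger_force: 2.5
```

```bash
python3 -m creep '[[0,-0.4,0,0,0],[0,-0.8,0,0,0],[-0.8,-0.8,0,0,0],[-1.7,-0.8,0,0,0],[-1.7,-0.8,0,0,0]]';  python3 - <<'E'
from h import *
look('wrist')
E
```

```text
clock: 13.9
position: [0.5156, -0.0002, 0.0351]
tool_rot: [3.141, 0.003, 3.037]
force: [-0.9, 0.1, 0.3]
grip_width: 0.0003
finger_force: 0.0
tcp bar [-0.16477154 -0.04611515] z 0.03513201660362888
near_post 0.8 [436.   1. 542.  68.] [(np.int32(1589), [-0.0994, 0.0655]), (np.int32(72), [-0.1041, 0.0508])]
far_post 0.77 [405. 247. 482. 328.] [(np.int32(134), [-0.1074, -0.0168]), (np.int32(902), [-0.1047, -0.0418])]
```

```bash
python3 -m creep '[[0,0.3,0,0,0],[0,0.55,0,0,0],[0,0.65,0,0,0],[0,0.7,0,0,0],[0,0.75,0,0,0]]'; python3 -m creep '[[0,0.04,0,0,0],[0,0.08,0,0,0],[0,0.11,0,0,0],[0,0.13,0,0,0]]'
```

```text
clock: 14.68
position: [0.517, 0.0444, 0.0352]
tool_rot: [-3.141, 0.0, 3.038]
force: [2.3, -3.3, -0.9]
grip_width: 0.0002
finger_force: 1.8
clock: 15.18
position: [0.5177, 0.0528, 0.0351]
tool_rot: [-3.142, 0.0, 3.038]
force: [2.5, -3.7, -0.7]
grip_width: 0.0001
finger_force: 2.1
```

```bash
python3 -m creep '[[0,-0.4,0,0,0],[0,-0.8,0,0,0],[0.8,-0.8,0,0,0],[1.75,-0.8,0,0,0],[1.75,-0.8,0,0,0]]';  python3 - <<'E'
from h import *
look('wrist')
E
```

```text
clock: 15.8
position: [0.404, 0.0163, 0.0351]
tool_rot: [-3.141, -0.004, 3.04]
force: [0.6, -0.0, -0.5]
grip_width: -0.0001
finger_force: 0.0
tcp bar [-0.15973596  0.0665842 ] z 0.035107321330335006
near_post 0.65 [414. 251. 485. 331.] [(np.int32(978), [-0.0957, 0.0664])]
far_post 0.32 [525. 412. 558. 431.] [(np.int32(48), [-0.0516, 0.0164])]
```

```bash
ls pics | tail -3; cp $(ls -t pics/l_wrist* | head -1) pics/v1.png
```

```text
t.png
tc.png
w1.png
```

View pics/v1.png

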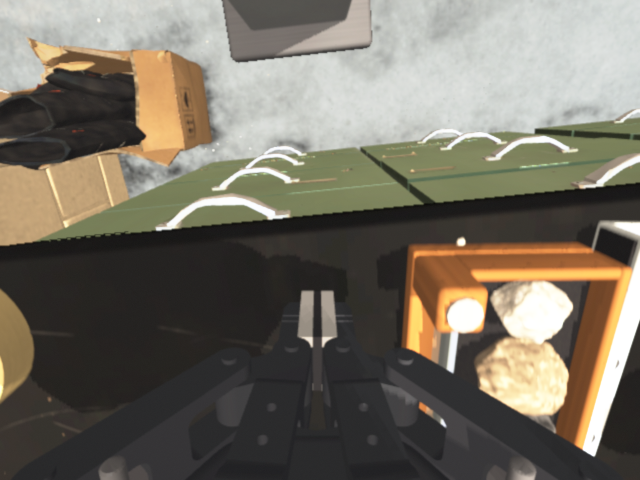

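The near post is at (465,315), the tray's near back corner at about (628,270), and the bar's inner edge starts right beside it. A few mm of gap remain, and the tray sits inside the bar's end. I'll bring it up slowly.

```bash
python3 -m creep '[[0,0.3,0,0,0],[0,0.55,0,0,0],[0,0.67,0,0,0],[0,0.71,0,0,0],[0,0.74,0,0,0]]'; python3 -m creep '[[0,0.02,0,0,0],[0,0.04,0,0,0],[0,0.06,0,0,0],[0,0.06,0,0,0]]';  python3 -m creep '[[0,0.02,0,0,0],[0,0.04,0,0,0],[0,0.06,0,0,0]]'
```

```text
clock: 16.58
position: [0.4129, 0.0598, 0.0351]
tool_rot: [-3.141, -0.0, 3.038]
force: [-0.1, -0.9, 0.3]
grip_width: -0.0
finger_force: 0.0
clock: 17.08
position: [0.4128, 0.0633, 0.035]
tool_rot: [-3.141, -0.001, 3.038]
force: [-3.0, -4.9, 0.8]
grip_width: 0.0002
finger_force: 2.3
clock: 17.45
position: [0.4129, 0.0668, 0.035]
tool_rot: [-3.141, -0.001, 3.038]
force: [-3.4, -4.7, 1.5]
grip_width: 0.0001
finger_force: 2.7
```

```bash
python3 -m creep '[[0,0.02,0,0,0],[0,0.04,0,0,0]]';  python3 -m creep '[[0,0.02,0,0,0],[0,0.04,0,0,0]]'
```

```text
clock: 17.7
position: [0.4129, 0.0681, 0.035]
tool_rot: [-3.14, -0.001, 3.037]
force: [-3.8, -17.7, 4.6]
grip_width: -0.0004
finger_force: 9.0
clock: 17.95
position: [0.4129, 0.0688, 0.035]
tool_rot: [-3.138, -0.002, 3.035]
force: [-4.0, -31.9, 8.5]
grip_width: -0.0002
finger_force: 15.9
```

The near corner is against the bar. Now the far post.

```bash
python3 -m creep '[[0,-0.1,0,0,0],[0,-0.7,0,0,0],[-0.8,-0.8,0,0,0],[-1.8,-0.8,0,0,0],[-1.8,-0.8,0,0,0]]';  python3 - <<'E'
from h import *
look('wrist')
E
```

```text
clock: 18.58
position: [0.5205, 0.0129, 0.0352]
tool_rot: [3.141, 0.004, 3.038]
force: [-1.5, -0.2, 0.4]
grip_width: 0.0004
finger_force: 0.0
tcp bar [-0.15119975 -0.04972319] z 0.03522652025151966
near_post 0.57 [427.   1. 526.  60.] [(np.int32(946), [-0.0903, 0.0641]), (np.int32(95), [-0.0941, 0.0505])]
far_post 0.91 [400. 239. 480. 316.] [(np.int32(123), [-0.0956, -0.0168]), (np.int32(912), [-0.0928, -0.0411])]
```

```bash
python3 -m creep '[[0.1,0.25,0,0,0],[0.1,0.48,0,0,0],[0.1,0.56,0,0,0],[0.1,0.6,0,0,0],[0.1,0.63,0,0,0]]'; python3 -m creep '[[0,0.02,0,0,0],[0,0.04,0,0,0],[0,0.06,0,0,0]]';  python3 -m creep '[[0,0.02,0,0,0],[0,0.04,0,0,0]]'
```

```text
clock: 19.35
position: [0.5145, 0.0512, 0.0351]
tool_rot: [-3.141, 0.0, 3.038]
force: [-0.0, -0.1, 0.4]
grip_width: -0.0003
finger_force: 0.0
clock: 19.73
position: [0.5148, 0.0547, 0.0351]
tool_rot: [-3.141, -0.0, 3.038]
force: [2.6, -4.3, 0.6]
grip_width: -0.0004
finger_force: 1.8
clock: 19.98
position: [0.5152, 0.0559, 0.0351]
tool_rot: [-3.14, 0.0, 3.037]
force: [0.2, -13.1, 0.1]
grip_width: -0.0003
finger_force: 6.4
```

```bash
python3 -m creep '[[0,0.02,0,0,0],[0,0.03,0,0,0]]'; python3 -m creep '[[0,-0.1,0,0,0],[0,-0.7,0,0,0],[0.8,-0.8,0,0,0],[1.75,-0.8,0,0,0],[1.75,-0.8,0,0,0]]';  python3 - <<'E'
from h import *
look('wrist')
E
```

```text
clock: 20.23
position: [0.5152, 0.0562, 0.0351]
tool_rot: [-3.139, 0.0, 3.036]
force: [0.6, -19.6, 2.8]
grip_width: 0.0001
finger_force: 9.7
clock: 20.85
position: [0.402, 0.0223, 0.0352]
tool_rot: [-3.141, -0.003, 3.039]
force: [1.4, 0.1, 0.7]
grip_width: 0.0003
finger_force: 0.0
tcp bar [-0.15403567  0.06919685] z 0.0351677624321274
near_post 0.76 [413. 256. 484. 335.] [(np.int32(965), [-0.0903, 0.0666])]
```

```bash
python3 -m creep '[[-0.05,0.3,0,0,0],[-0.05,0.55,0,0,0],[-0.05,0.66,0,0,0],[-0.05,0.7,0,0,0],[-0.05,0.72,0,0,0]]'; python3 -m creep '[[0,0.02,0,0,0],[0,0.04,0,0,0]]';  python3 -m creep '[[0,0.02,0,0,0],[0,0.03,0,0,0]]'
```

```text
clock: 21.62
position: [0.4134, 0.0645, 0.0351]
tool_rot: [-3.141, 0.0, 3.038]
force: [-0.8, 1.0, 0.3]
grip_width: 0.0001
finger_force: 0.0
clock: 21.88
position: [0.4136, 0.0671, 0.0351]
tool_rot: [-3.142, 0.0, 3.038]
force: [0.5, 0.0, -0.5]
grip_width: -0.0001
finger_force: 0.0
clock: 22.12
position: [0.4135, 0.0678, 0.035]
tool_rot: [-3.14, -0.0, 3.037]
force: [-0.2, -12.7, 1.9]
grip_width: 0.0002
finger_force: 5.9
```

Immediate stiff contact, so the near corner is still seated. I'll back away, rise and check.

```bash
python3 -m creep '[[0,-0.1,0,0,0],[0,-0.8,0,0,0],[0,-0.8,-1,0,0],[0,-0.8,-2,0,0],[0,-0.8,-3,0,0]]'; python3 -m creep '[[-0.8,0.8,0,0,0],[-1,1,0,0,0],[-1,1,0,0,0]]';  python3 - <<'E'
from h import *
look('wrist')
a=cv2.imread(f"pics/l_wrist_{status.observe()['clock']-.15:.1f}.png")
import glob,os
f=max(glob.glob('pics/l_wrist*'),key=os.path.getmtime);cv2.imwrite('pics/v2.png',cv2.imread(f))
look('top');f=max(glob.glob('pics/l_top*'),key=os.path.getmtime)
cv2.imwrite('pics/v3.png',cv2.resize(cv2.imread(f)[180:300,150:350],None,fx=4,fy=4,interpolation=2))
E
```

```text
clock: 22.75
position: [0.4084, 0.0209, 0.2172]
tool_rot: [3.142, 0.0, 3.038]
force: [-0.1, 1.0, -0.3]
grip_width: -0.0001
finger_force: 0.0
clock: 23.12
position: [0.4752, 0.0756, 0.2149]
tool_rot: [-3.142, -0.0, 3.04]
force: [-0.1, -1.1, -0.2]
grip_width: -0.0001
finger_force: 0.0
tcp bar [-0.0935216   0.00183813] z 0.2148786074450415
near_post 0.73 [305. 119. 416. 266.] [(np.int32(9), [-0.0784, 0.0802]), (np.int32(262), [-0.0901, 0.0672]), (np.int32(1081), [-0.0047, -0.0071]), (np.int32(746), [-0.0469, 0.0553]), (np.int32(262), [-0.0855, 0.019]), (np.int32(9), [-0.0442, -0.0245]), (np.int32(184), [-0.0916, -0.042])]
near_post 0.65 [311. 120. 332. 148.] [(np.int32(262), [-0.0901, 0.0672])]
near_post 0.25 [338. 173. 396. 214.] []
far_post 0.7 [308. 228. 331. 267.] [(np.int32(38), [-0.0862, -0.0165]), (np.int32(184), [-0.0916, -0.042])]
tcp bar [-0.09519065  0.00292554] z 0.21489504704367518
```

View pics/v2.png

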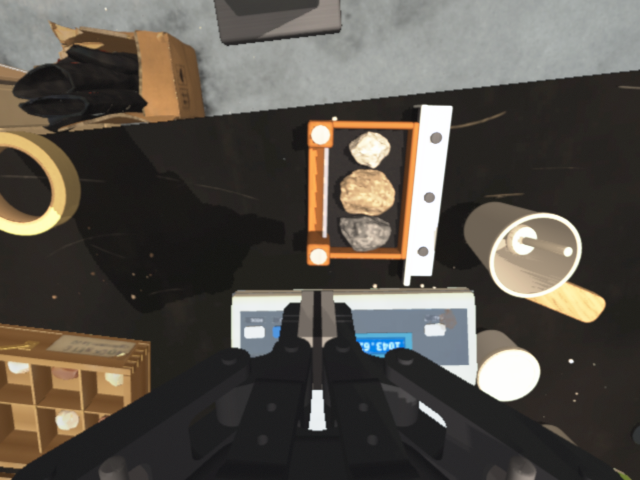

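The tray's back edge (rows 122–258) is flush along the bar (rows 105–280) and between its ends. Nothing else has moved and the arm is clear.

```bash
python3 -c "
from workcell import bot
print(bot.job_done())"
```

```text
the job is handed in; nothing more can be done
None
```

The tray's back edge is flush along the stop bar and between its ends. I walked it there with alternating pushes on the two posts, near post first, and handed the job in at about 23 s on the robot's clock; no verdict came back.

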